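# Reset the hall console for the next guests

## Robot

A 6-joint arm with a two-finger parallel gripper is mounted at the origin on the work surface. World frame = base frame: x ahead of the robot, y to its left, z up, the work surface at z = 0. Lengths are in mm, angles in rad, forces in N, time in s.
With the tool pointing down it reaches from about 400 to 825 mm from the base axis. Payload 7 kg.
Tool frame: the origin (TCP) lies midway between the tips of the shut fingers; the grasp point (between the pads) lies 19 mm behind it (bot.grip_point_offset is the distance from the TCP to the grasp point, in mm); z points along the fingers, y is the direction in which the jaws open and shut (so a half turn about z gives the same grasp; the last joint's range is limited). The gripper opens to 85 mm and grips with 20 to 120 N. Pads are 22 mm wide; open, the fingers measure 114 mm over their backs; the gripper's body (76 mm by 85 mm) begins 54 mm behind the grasp point. The pads swing forward as they close: fully open they stand 13 mm farther back than shut.
Start: joints at [-0.985, 0.359, 0.012, 0, -1.224, -0.288], TCP at [198.03, -645.275, 231.302] pointing down, gripper open.
Joint ranges: [-3.07, 3.07], [-1.43, 2.12], [-1.02, 1.25], [-3.03, 1.67], [-3.05, -0], [-3.03, 3.03]. Speed limits (rad/s): [2.39, 2.39, 3.01, 3.14, 3.14, 3.14].

## Interface

Orientations are given as a 3x3 rotation matrix whose columns are the frame's x, y, z axes.
In Python, from cell import bot gives the robot as it stands. Calls block until the motion is done:
- bot.goto(position, orientation): joint-space move of the TCP to a pose.
- bot.move_straight(position, rotation=None, vel=150, until_force=None): straight line of the TCP; rotation=None keeps the orientation; vel is the mean speed in mm/s. With until_force (N) it stops when the force on the tool has changed by that much, and returns True; else False.
- bot.set_joints(angles): joint-space move.
- bot.open_gripper() and bot.clamp(f_grip=None): open the fingers fully, or close them until they stop; f_grip is the grip in N (None keeps the last).
- bot.pause(seconds).
- bot.inverse_kinematics(position, orientation): joint angles nearest the present ones, or None.
- bot.snapshot(name): name is "side" or "top" or "wrist"; returns a dict with "color" (420x560x3 uint8, red, green, blue), "fx", "fy", "cx", "cy" (pixels), "k1" (the pictures are not rectified: a ray, as slopes to the right and down, at radius r is drawn at 1 + k1 r^2 times it, then the intrinsics apply), "world_to_cam" (4x4, takes a point from world to camera coordinates); the wrist camera has in their place "T_tool_cam" (4x4, takes a point from camera to tool coordinates, whose origin is the TCP and whose axes are the flange's). Camera axes: x right, y up, looking along -z (the intrinsics and any distortion apply to the point x, -y, -z); pixel columns grow to the right and rows downward; lengths in mm; the calibration is good to about 2 mm. A picture is of the moment at which its call begins: read the wrist's pose just before it. There is no depth.
A pose or a line that the arm cannot do raises bot.Unreachable and nothing moves.
- bot.finish_job(): hands the job in, once; it reports no verdict.
Readings, each from a call of its own:
- bot.current_time_s(): time.
- bot.current_q(): joint angles.
- bot.current_dq(): joint speeds.
- bot.current_joint_torque(): joint torques, N m.
- bot.current_eef_pos(): TCP position.
- bot.current_orientation(): TCP orientation.
- bot.current_ft_force(): force on the tool from outside, world axes, zero at the start.
- bot.current_torque(): the same for the moment, N m.
- bot.current_finger_gap(): finger opening in mm.
Only numpy, scipy, OpenCV 4.12 (cv2) and the standard library are available. Lean on these libraries where they do the work, as an engineer would, in place of code of your own. Each camera call takes 0.05 s, during which the arm holds its last target.

## Task

Tidy the hall table for the next guests: set the candle jar, the trinket box, the remote control and the model canoe each on the felt mat that shows its outline, upright (the remote with its buttons up), centred in the outline and turned to line up with it, and let go. Do not knock aside or tip the white bud vase and the shell that stand among them.

Things in the scene. Friction and masses are not known exactly. Their poses are not given: they have to be found in the camera images.
- jar_center (a point): Round scented-candle jar, teal glass with a white label band and a pale wooden lid, standing upright: 58 mm across (lid 59 mm), 70 mm tall. The point is its centre, 35 mm above its underside; z up.
- box_center (a point): Square lidded trinket box, dark brown weave with a small brass knob: 60 x 60 mm, 45 mm tall (the knob, 14 mm across, stands 9 mm higher). The point is the centre of the box without its knob, 22.5 mm above its underside; x and y are square to its sides, z up.
- remote_center (a point): White remote control with grey, black, blue and red buttons, lying flat, buttons up: 110 x 40 mm, 18 mm thick. The point is its centre, 9 mm above its underside; x runs along its length, y across it, z up.
- canoe_center (a point): Small wooden model canoe, open on top with three cross seats, pointed at both ends, standing on its flat bottom: 110 mm long, 40 mm wide, 26 mm tall. Its sides are straight and parallel (40 mm apart outside, 5 mm thick) over the middle 40 mm of its length. The point is its centre, 13 mm above its underside; x runs along its length, y across it, z up. Both ends are alike.
- mat_round: Fixed slate-blue felt mat, 84 x 84 mm, 4 mm thick (its top, where a thing rests, is 4 mm above the table), with a circle 68 mm across drawn on it in a cream line. Origin: centre of the mat's underside, straight below the centre of the outline. For the candle jar; yaw of the jar does not matter.
- mat_square: Fixed slate-blue felt mat, 84 x 84 mm, 4 mm thick (its top, where a thing rests, is 4 mm above the table), with a square of 68 mm drawn on it in a cream line. Origin: centre of the mat's underside, straight below the centre of the outline. x and y are square to the outline's sides. For the trinket box, any of the four ways round.
- mat_oblong: Fixed slate-blue felt mat, 130 x 60 mm, 4 mm thick (its top, where a thing rests, is 4 mm above the table), with a rectangle 120 x 50 mm drawn on it in a cream line. Origin: centre of the mat's underside, straight below the centre of the outline. x runs along the outline's length. For the remote control, either way round.
- mat_canoe: Fixed slate-blue felt mat, 130 x 60 mm, 4 mm thick (its top, where a thing rests, is 4 mm above the table), with a canoe shape pointed at both ends, 120 x 50 mm drawn on it in a cream line. Origin: centre of the mat's underside, straight below the centre of the outline. x runs along the outline's length. For the canoe, either way round.
- vase: Bystander: small white ceramic bud vase, loose, 42 mm across, 56 mm tall, to be left alone. Origin: centre of its underside. It stands among the other things.
- shell: Bystander: coral-pink ribbed shell, loose, 42 mm across, 22 mm tall, to be left alone. Origin: centre of its underside. A fixed brass tealight holder (42 mm across, 24 mm tall) also stands among the things, and may stand where the vase or shell do in other starts; nothing within reach between the things is taller than the 70 mm jar.
There are look-alikes about, which are no part of the job. There is more than one size of the part that bears remote_center; the job needs the smallest. Leave any pink or yellow look-alike of the mat_round alone.

How it is judged (in metres and radians):
At the end, for the whole second after the job is handed in: Jar on circle, box on square, remote on rectangle, canoe on canoe shape, at rest: centres within 14 mm of the outline's in plan, heights within 6 mm of resting on the mat, tilt under 0.12 rad, turned within 0.22 rad of the outline (jar any, box any quarter turn, remote and canoe either way) (horizontal distance between jar_center and mat_round below 0.014 m and height (world z) of jar_center between 0.033 and 0.045 m and angle between each of jar_center, box_center, remote_center, canoe_center's own z axis and vertical below 0.12 rad and linear speed of each of jar, box, remote, canoe below 0.02 m/s and horizontal distance between box_center and mat_square below 0.014 m and height (world z) of box_center between 0.0205 and 0.0325 m and (angle between the x axis of box_center and the x axis of mat_square, either way round below 0.22 rad or angle between the x axis of box_center and the y axis of mat_square, either way round below 0.22 rad) and horizontal distance between remote_center and mat_oblong below 0.014 m and height (world z) of remote_center between 0.007 and 0.019 m and angle between the x axis of remote_center and the x axis of mat_oblong, either way round below 0.22 rad and horizontal distance between canoe_center and mat_canoe below 0.014 m and height (world z) of canoe_center between 0.011 and 0.023 m and angle between the x axis of canoe_center and the x axis of mat_canoe, either way round below 0.22 rad); the robot touches nothing.
It fails at once if the white vase or the shell is knocked aside (moved more than 30 mm) or the vase is tipped over (distance of any of vase, shell from where it was at the start of the episode above 0.03 m or angle between vase's own z axis and vertical above 0.5 rad).
It also fails if it takes over 112 s, if anything falls off the work surface, if the arm or the gripper's body presses on something with over 40 N, if the wrist force passes 120 N, or if a joint passes its speed limit or range.

## Working session

There is one attempt and no reset: what is moved stays moved. The work goes in short steps, each a Python script; the robot and the scene stay as the last script left them, time stands still between calls to the robot, and variables do not carry over. Pictures are saved under pics/ and viewed, and the job is handed in when it is done.

```bash
ls; mkdir -p pics
python3 - <<'E'
from cell import bot
import cv2,pickle
for n in ("top","side","wrist"):
    s=bot.snapshot(n); cv2.imwrite(f"pics/{n}0.png",s["color"][:,:,::-1]); pickle.dump(s,open(f"{n}0.pkl","wb"))
    print(n,{k:v for k,v in s.items() if k!="color"})
print(bot.current_time_s(),bot.current_orientation(),bot.current_finger_gap())
E
```

```text
pics
top {'fx': 545.367191101042, 'fy': 545.367191101042, 'cx': 281.9069446505286, 'cy': 213.7399995877087, 'k1': -0.055254317697599954, 'world_to_cam': array([[-2.10809272e-02, -9.99649193e-01, -1.60338994e-02,
         1.95697596e+01],
       [ 9.94837525e-01, -2.25664024e-02,  9.89396560e-02,
        -4.62494793e+02],
       [-9.92667746e-02, -1.38653851e-02,  9.94964250e-01,
        -1.63960533e+03],
       [ 0.00000000e+00,  0.00000000e+00,  0.00000000e+00,
         1.00000000e+00]])}
side {'fx': 417.48756401525924, 'fy': 417.48756401525924, 'cx': 279.44444345697156, 'cy': 205.8699957493329, 'k1': -0.004568940527940418, 'world_to_cam': array([[-9.75014605e-01, -2.21861666e-01, -1.11319954e-02,
         4.55686498e+02],
       [ 1.42566576e-01, -6.63393788e-01,  7.34563444e-01,
        -8.92488470e+01],
       [-1.70356366e-01,  7.14623036e-01,  6.78448690e-01,
        -9.99796503e+02],
       [ 0.00000000e+00,  0.00000000e+00,  0.00000000e+00,
         1.00000000e+00]])}
wrist {'fx': 309.5377939585604, 'fy': 309.5377939585604, 'cx': 283.4505133751775, 'cy': 210.0481033924944, 'k1': -0.059335958218318455, 'T_tool_cam': array([[-8.72453335e-04,  9.65849829e-01,  2.59101037e-01,
         6.59783311e+01],
       [ 9.99999386e-01,  6.65461747e-04,  8.86591146e-04,
        -3.60861405e-02],
       [ 6.83892078e-04,  2.59101651e-01, -9.65849816e-01,
        -1.43457822e+02],
       [ 0.00000000e+00,  0.00000000e+00,  0.00000000e+00,
         1.00000000e+00]])}
0.15 [[-9.56008133e-01 -2.93339752e-01 -4.89013584e-04]
 [-2.93340133e-01  9.56007432e-01  1.16438493e-03]
 [ 1.25940235e-04  1.25660877e-03 -9.99999203e-01]] 85.54240524453357
```

View pics/top0.png

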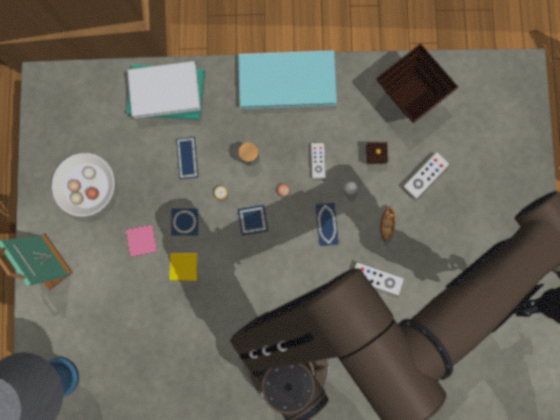

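View pics/side0.png

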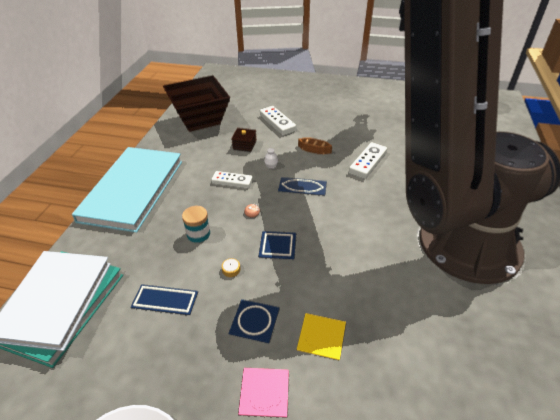

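View pics/wrist0.png

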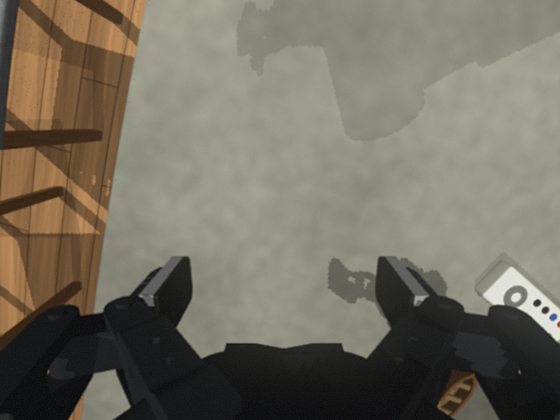

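The top view shows mats at (187,158) oblong, (185,222) round, (253,220) square and (327,224) canoe. The jar is at (248,152), the box at (376,152) and the canoe at (388,223), with remotes at (318,160), (427,175) and (379,278). The vase is at (351,187), the shell at (283,189) and the holder at (221,192). Next I measure them and enlarge a crop.

```bash
cat > h.py <<'E'
import numpy as np,cv2
def ray(s,uv,T=None):
    """T: cam->world 4x4"""
    uv=np.asarray(uv,float).reshape(-1,2)
    d=np.c_[(uv[:,0]-s['cx'])/s['fx'],(uv[:,1]-s['cy'])/s['fy']]
    K=np.eye(3); p=cv2.undistortPoints(d.reshape(-1,1,2),K,np.array([s['k1'],0,0,0.])).reshape(-1,2)
    if T is None: T=np.linalg.inv(s['world_to_cam'])
    D=np.c_[p[:,0],-p[:,1],-np.ones(len(p))]@T[:3,:3].T
    return T[:3,3],D
def onplane(s,uv,z,T=None):
    o,D=ray(s,uv,T); t=(z-o[2])/D[:,2]; return o+t[:,None]*D
def proj(s,P,W=None):
    P=np.asarray(P,float).reshape(-1,3); 
    if W is None: W=s['world_to_cam']
    c=P@W[:3,:3].T+W[:3,3]; x=c[:,0]/-c[:,2]; y=-c[:,1]/-c[:,2]; r=1+s['k1']*(x*x+y*y)
    return np.c_[x*r*s['fx']+s['cx'],y*r*s['fy']+s['cy']]
E
python3 - <<'E'
import pickle,cv2,numpy as np
from h import *
s=pickle.load(open('top0.pkl','rb')); im=s['color'][:,:,::-1]
c=im[125:310,110:460]; cv2.imwrite('pics/topcrop.png',cv2.resize(c,None,fx=2.28,fy=2.28,interpolation=cv2.INTER_CUBIC))
hsv=cv2.cvtColor(im.copy(),cv2.COLOR_BGR2HSV)
def comps(name,m,z,amin=60):
    n,l,st,ce=cv2.connectedComponentsWithStats(m.astype(np.uint8)*255)
    for i in range(1,n):
        x,y,w,h,a=st[i]
        if a<amin or not(110<ce[i][0]<460 and 120<ce[i][1]<310):continue
        cs,_=cv2.findContours((l==i).astype(np.uint8),cv2.RETR_EXTERNAL,cv2.CHAIN_APPROX_NONE)
        P=onplane(s,cs[0].reshape(-1,2),z)[:,:2].astype(np.float32)
        r=cv2.minAreaRect(P); print(name,np.round(ce[i]),a,'ctr',np.round(r[0],1),'size',np.round(r[1],0),'ang',round(r[2],1))
H,S,V=[hsv[:,:,i].astype(int) for i in range(3)]
comps('blue',(H>100)&(H<125)&(S>110)&(V<150),4)
comps('white',(S<28)&(V>150),18,30)
comps('orange',(H>3)&(H<25)&(S>110)&(V>90),26,30)
comps('dark',(V<60)&(S>60),45,150)
E
```

```text
blue [187. 157.] 281 ctr [649.2 304.6] size [99. 29.] ang 4.8
blue [327. 224.] 193 ctr [ 430.  -126.8] size [28. 80.] ang 88.4
blue [252. 220.] 182 ctr [448.6 100.7] size [46. 46.] ang 8.6
blue [184. 221.] 139 ctr [448.2 312.4] size [42. 44.] ang 44.3
white [318. 160.] 367 ctr [ 627.8 -105.8] size [108.  41.] ang 0.4
white [427. 175.] 657 ctr [ 574.1 -438.3] size [ 54. 150.] ang 44.5
white [220. 192.] 43 ctr [534.9 198.6] size [19. 19.] ang 88.6
white [383. 279.] 550 ctr [ 260.4 -275.2] size [151.  55.] ang 69.5
orange [248. 152.] 265 ctr [656.3 111.5] size [53. 57.] ang 89.1
orange [388. 222.] 292 ctr [ 428.4 -312.2] size [35. 96.] ang 80.7
orange [177. 255.] 49 ctr [336.6 327.6] size [49. 27.] ang 89.9
orange [192. 269.] 75 ctr [308.2 297.1] size [55. 85.] ang 85.1
dark [376. 153.] 323 ctr [ 641.3 -280.8] size [60. 59.] ang 88.7
```

View pics/topcrop.png

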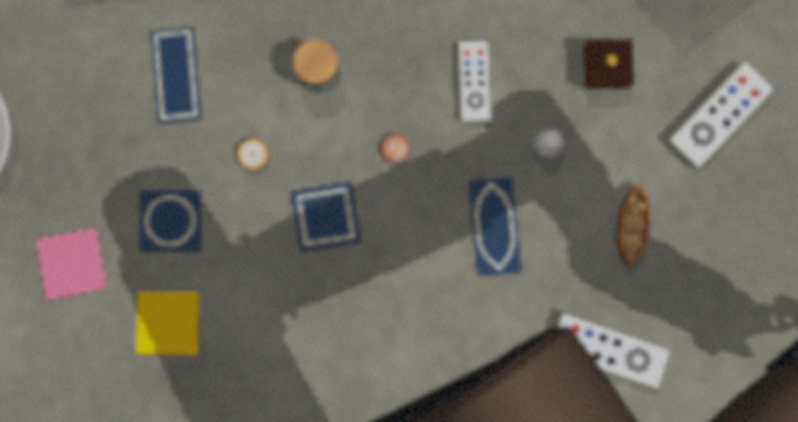

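Run:
```python
import pickle,cv2,numpy as np
from h import *
s=pickle.load(open('top0.pkl','rb')); im=s['color'][:,:,::-1].copy()
hsv=cv2.cvtColor(im,cv2.COLOR_BGR2HSV); H,S,V=[hsv[:,:,i].astype(int) for i in range(3)]
def rect(name,m,win,z,W=None):
    x0,x1,y0,y1=win; mm=np.zeros_like(m); mm[y0:y1,x0:x1]=m[y0:y1,x0:x1]
    ys,xs=np.nonzero(mm); P=onplane(s,np.c_[xs,ys],z)[:,:2].astype(np.float32)
    h=cv2.convexHull(P); r=cv2.minAreaRect(h); a=r[2]; w,hh=r[1]
    if hh>w: a+=90;w,hh=hh,w
    a=(a+90)%180-90
    print(name,'ctr',np.round(r[0],1),'LxW',np.round([w,hh],0),'ang',round(a,1),'hullmean',np.round(P.mean(0),1))
blue=(H>98)&(H<128)&(S>70)
for n,w in dict(obl=(165,210,130,185),rnd=(165,205,203,240),sq=(232,274,200,240),can=(308,346,196,250)).items(): rect(n,blue,w,4)
rect('remote',(S<40)&(V>130),(305,332,138,184),18)
rect('jar lid',(H>3)&(H<25)&(S>100)&(V>100),(232,264,138,168),70)
rect('box',(V<75)&(S>70),(362,392,138,168),45)
rect('knob',(H>18)&(H<35)&(S>120)&(V>90),(366,388,142,162),54)
rect('canoe',(H>3)&(H<25)&(S>90)&(V>60),(372,402,200,245),26)
rect('shell',(H<14)&(S>70)&(V>120),(272,294,178,200),14)
rect('holder',(H<40)&(S>60)&(V>120),(208,234,180,204),24)
rect('vase',(V>118)&(S<30),(341,361,177,198),40)
```

```text
obl ctr [649.4 304.8] LxW [103.  34.] ang 4.7 hullmean [649.2 304.7]
rnd ctr [447.6 312. ] LxW [78. 78.] ang 88.8 hullmean [447.4 312.9]
sq ctr [447.4  99.4] LxW [76. 75.] ang 8.6 hullmean [448.7 101.1]
can ctr [ 430.1 -126.7] LxW [122.  55.] ang 3.8 hullmean [ 428. -127.]
remote ctr [ 621.5 -105.2] LxW [125.  80.] ang -1.5 hullmean [ 624.4 -106.3]
jar lid ctr [646.7 106.7] LxW [55. 54.] ang -0.9 hullmean [647.2 107.2]
box ctr [ 641.3 -281.3] LxW [61. 59.] ang 88.7 hullmean [ 640.9 -281.8]
knob ctr [ 645.4 -285.7] LxW [15. 12.] ang -2.3 hullmean [ 644.7 -285.7]
canoe ctr [ 427.  -310.2] LxW [105.  41.] ang -11.8 hullmean [ 425.6 -310.3]
shell ctr [538.6   3.1] LxW [34. 34.] ang -1.3 hullmean [539.9   4.7]
holder ctr [534.  194.8] LxW [43. 43.] ang -0.6 hullmean [532.2 194.4]
vase ctr [ 540.8 -201.9] LxW [25. 24.] ang -1.9 hullmean [ 540.9 -201.6]
```

Remote candidates in the top view are (318,160), about 108x41 mm, and (427,175) and (379,278), both about 150x55 mm. The one at (318,160) is the smallest and matches 110x40, and the enlarged crop agrees. The round mat is the slate-blue one at (185,222); I leave the pink one at (141,240) and the yellow one at (183,266) alone. Box first: hover over it and refine with the wrist camera.

```bash
cat >> h.py <<'E'
def R(deg):
    a=np.radians(deg); c,s=np.cos(a),np.sin(a)
    return np.array([[-c,-s,0],[-s,c,0],[0,0,-1.]])
def look(bot,name):
    import pickle
    p=np.array(bot.current_eef_pos()); o=np.array(bot.current_orientation())
    s=bot.snapshot('wrist'); T=np.eye(4); T[:3,:3]=o; T[:3,3]=p; s['T']=T@s['T_tool_cam']
    cv2.imwrite(f'pics/{name}.png',s['color'][:,:,::-1]); pickle.dump(s,open(name+'.pkl','wb')); return s
def rect(s,m,z,name=''):
    n,l,st,ce=cv2.connectedComponentsWithStats(m.astype(np.uint8)); i=1+np.argmax(st[1:,4])
    c,_=cv2.findContours((l==i).astype(np.uint8),cv2.RETR_EXTERNAL,cv2.CHAIN_APPROX_NONE)
    c=max(c,key=len).reshape(-1,2); P=onplane(s,c,z,s.get('T'))[:,:2].astype(np.float32)
    r=cv2.minAreaRect(P); a=r[2]; w,h=r[1]
    if h>w: a+=90; w,h=h,w
    a=(a+90)%180-90
    print(name,'px',np.round(ce[i]),'ctr',np.round(r[0],1),'LxW',np.round([w,h],0),'ang',round(a,1)); return r[0],a
def hsvm(s):
    q=cv2.cvtColor(s['color'],cv2.COLOR_RGB2HSV).astype(int); return q[:,:,0],q[:,:,1],q[:,:,2]
E
python3 - <<'E'
from cell import bot
from h import *
for p,a in [((644,-284,180),-1),((626,-106,180),0),((649,107,180),0),((427,-310,180),-10),((649,305,180),4.7),((447.5,312,180),0),((448,100,180),8.6),((430,-127,180),3.8)]:
    for aa in (a,):
        q=bot.inverse_kinematics(p,R(aa)); print(p,aa,None if q is None else np.round(q,2))
bot.goto((644,-284,180),R(-1))
s=look(bot,'wbox'); print(bot.current_time_s(),bot.current_eef_pos())
H,S,V=hsvm(s)
E
```

```text
(644, -284, 180) -1 [-0.14  0.44  0.01  0.   -1.15 -1.45]
(626, -106, 180) 0 [ 0.14  0.33 -0.15  0.   -1.09 -1.71]
(649, 107, 180) 0 [ 0.46  0.36 -0.1   0.   -1.11 -2.03]
(427, -310, 180) -10 [-0.26  0.16 -0.39  0.   -1.03 -1.49]
(649, 305, 180) 4.7 [ 0.71  0.46  0.05  0.   -1.16 -2.2 ]
(447.5, 312, 180) 0 [ 0.97  0.19 -0.35  0.   -1.04 -2.54]
(448, 100, 180) 8.6 [ 0.65  0.04 -0.52  0.   -1.01 -2.07]
(430, -127, 180) 3.8 [ 0.15  0.02 -0.54  0.   -1.01 -1.66]
2.2667 [ 643.53435383 -285.01432513  180.16988031]
```

View pics/wbox.png

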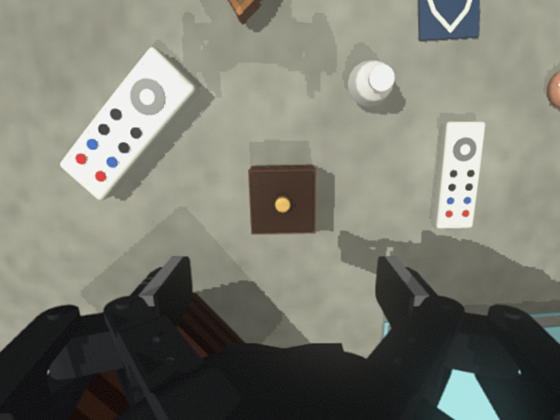

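The wrist view shows the box at (283,200) with its knob at (283,205), the small remote at (460,174), the larger remote at (128,125) and the vase at (374,83). Measuring these.

Run:
```python
import pickle
from h import *
s=pickle.load(open('wbox.pkl','rb')); H,S,V=hsvm(s); T=s['T']
def win(m,x0,x1,y0,y1):
    o=np.zeros_like(m); o[y0:y1,x0:x1]=m[y0:y1,x0:x1]; return o
rect(s,win((S>80)&(V<90),240,325,172,245),45,'box top')
rect(s,win((H>14)&(H<35)&(S>100)&(V>110),265,300,190,220),54,'knob')
rect(s,win((S<25)&(V>185),425,500,110,240),18,'remote')
rect(s,win((S<25)&(V>185),340,400,50,110),40,'vase')
```

```text
box top px [283. 202.] ctr [ 645.4 -286.4] LxW [59. 57.] ang 88.9
knob px [282. 204.] ctr [ 644.9 -286.7] LxW [14. 13.] ang -1.1
remote px [460. 175.] ctr [ 627.9 -106.2] LxW [109.  40.] ang 0.2
vase px [372.  78.] ctr [ 536.7 -206.7] LxW [34. 34.] ang -45.4
```

```bash
cat >> h.py <<'E'
def pick(bot,xy,a,z,up=130,f=40):
    x,y=xy
    bot.goto((x,y,up),R(a)); bot.move_straight((x,y,z),vel=120)
    print('at',np.round(bot.current_eef_pos(),1),'F',np.round(bot.current_ft_force(),1))
    bot.clamp(f); g=bot.current_finger_gap(); 
    bot.move_straight((x,y,up),vel=150); bot.pause(.1)
    print('gap',round(g,1),round(bot.current_finger_gap(),1),'F',np.round(bot.current_ft_force(),1),'t',bot.current_time_s())
def place(bot,xy,a,z,up=130):
    x,y=xy
    bot.goto((x,y,up),R(a)); bot.move_straight((x,y,z+25),vel=150)
    hit=bot.move_straight((x,y,z+5),vel=40,until_force=6)
    print('hit',hit,np.round(bot.current_eef_pos(),1),'F',np.round(bot.current_ft_force(),1))
    bot.open_gripper(); bot.pause(.1); bot.move_straight((x,y,up),vel=150)
    print('gap',round(bot.current_finger_gap(),1),'t',bot.current_time_s())
E
python3 - <<'E'
from cell import bot
from h import *
pick(bot,(645.3,-286.5),-1.1,4)
look(bot,'wbox2')
E
```

```text
at [ 646.  -286.7    5. ] F [-0.2  0.5  0.3]
gap 59.5 59.5 F [ 0.5  0.2 -1.4] t 5.2333
```

View pics/wbox2.png

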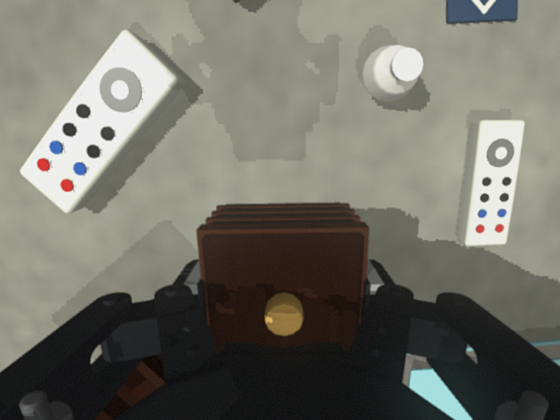

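The box is held square in the jaws at a 59.5 mm gap, with its knob at (284,314). Placing it, then picking the remote and checking the hold.

Run:
```python
from cell import bot
from h import *
place(bot,(447.5,99.8),8.6,4)
look(bot,'wsq')
pick(bot,(627.9,-106.2),0.2,2)
look(bot,'wrem')
```

```text
hit True [447.2  99.7   9. ] F [-1.2 -0.   6.9]
gap 85.4 t 9.6667
at [ 628.5 -106.1    2.8] F [ 0.4 -0.4  0.4]
gap 39.5 38.8 F [ 0.3 -0.7 -1. ] t 13.5917
```

View pics/wsq.png

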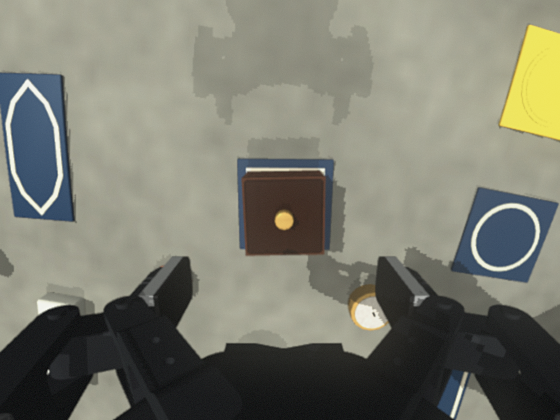

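View pics/wrem.png

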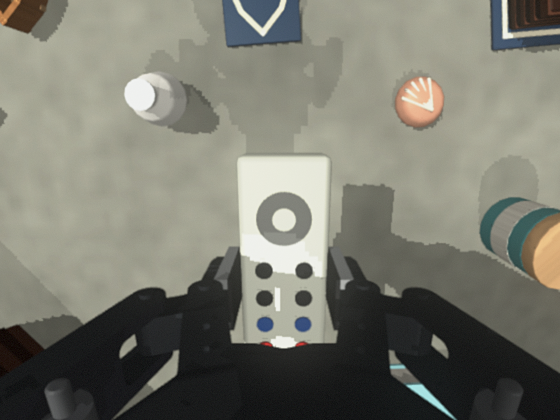

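The box sits on the square mat at (284,213). The remote is held level by its sides, buttons up. I place it, then look at the jar.

```bash
python3 - <<'E'
from cell import bot
from h import *
place(bot,(649.4,304.8),4.7,2)
look(bot,'wobl')
bot.goto((649,107,160),R(0)); look(bot,'wjar')
print(bot.current_time_s())
E
python3 - <<'E'
import pickle
from h import *
def win(m,x0,x1,y0,y1):
    o=np.zeros_like(m); o[y0:y1,x0:x1]=m[y0:y1,x0:x1]; return o
s=pickle.load(open('wsq.pkl','rb')); H,S,V=hsvm(s)
rect(s,win((S>60)&(V<90)&((H<20)|(H>165)),235,335,172,262),49,'box top')
rect(s,win((H>14)&(H<35)&(S>100)&(V>110),265,305,200,240),58,'knob')
rect(s,win((S<60)&(V>170),455,560,190,285),4,'circle')
rect(s,win((S<60)&(V>170),3,68,74,220),4,'canoe line')
E
```

```text
hit True [648.9 304.6   6.7] F [-0.1 -0.3  4.6]
gap 85.5 t 18.1167
19.0333
box top px [284. 212.] ctr [444.3  99.1] LxW [64. 60.] ang 8.5
knob px [283. 220.] ctr [446.  99.] LxW [14. 14.] ang -81.5
circle px [504. 236.] ctr [448.1 313. ] LxW [68. 68.] ang -82.6
canoe line px [ 34. 146.] ctr [ 430.6 -129.2] LxW [120.  51.] ang 4.1
```

View pics/wobl.png

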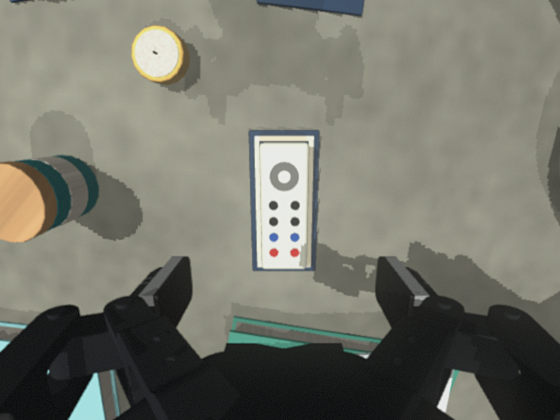

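View pics/wjar.png

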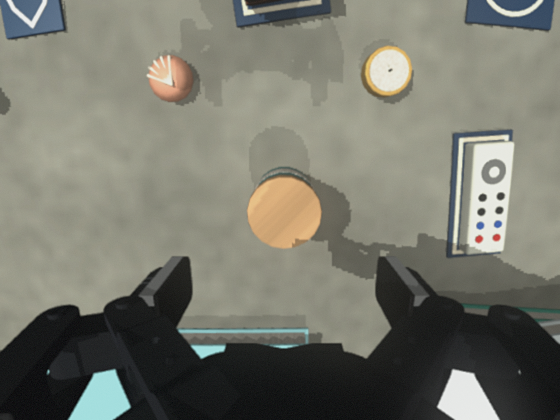

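The remote lies inside the rectangle at (284,200). The jar lid is at (284,212). Measuring both.

Run:
```python
import pickle
from h import *
def win(m,x0,x1,y0,y1):
    o=np.zeros_like(m); o[y0:y1,x0:x1]=m[y0:y1,x0:x1]; return o
s=pickle.load(open('wobl.pkl','rb')); H,S,V=hsvm(s)
rect(s,win((H>95)&(H<130)&(S>70),235,330,120,280),4,'oblong mat')
for v in (225,235): rect(s,cv2.morphologyEx(win((S<20)&(V>v),262,309,143,268).astype(np.uint8),cv2.MORPH_OPEN,np.ones((3,3))),22,'remote')
s=pickle.load(open('wjar.pkl','rb')); H,S,V=hsvm(s)
rect(s,win((H>8)&(H<25)&(S>70)&(V>120),240,330,165,260),70,'lid')
```

```text
oblong mat px [253. 215.] ctr [662.  277.5] LxW [105.   8.] ang 7.8
remote px [283. 204.] ctr [648.5 304.1] LxW [107.  36.] ang 3.6Traceback (most recent call last):
  File "<stdin>", line 7, in <module>
  File "h.py", line 26, in rect
    n,l,st,ce=cv2.connectedComponentsWithStats(m.astype(np.uint8)); i=1+np.argmax(st[1:,4])
                                                                        ~~~~~~~~~^^^^^^^^^^
    return _wrapfunc(a, 'argmax', axis=axis, out=out, **kwds)
    return bound(*args, **kwds)
ValueError: attempt to get argmax of an empty sequence
```

Run:
```python
import pickle
from h import *
def win(m,x0,x1,y0,y1):
    o=np.zeros_like(m); o[y0:y1,x0:x1]=m[y0:y1,x0:x1]; return o
s=pickle.load(open('wjar.pkl','rb')); H,S,V=hsvm(s)
c,a=rect(s,win((H>8)&(H<25)&(S>70)&(V>120),240,330,165,260),70,'lid')
assert np.hypot(c[0]-648,c[1]-107)<8
from cell import bot
pick(bot,c,0,14,up=150,f=40)
look(bot,'wjar2')
```

```text
lid px [284. 212.] ctr [648.  106.5] LxW [59. 58.] ang 42.6
at [648.6 106.8  14.9] F [-0.6 -0.5 -0.1]
gap 57.6 57.1 F [ 0.   0.8 -3.1] t 22.1167
```

View pics/wjar2.png

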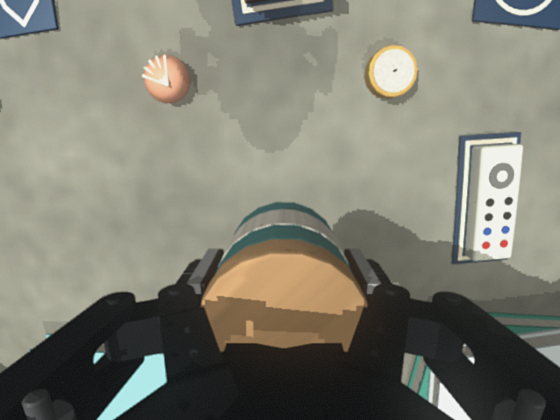

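The jar is held upright at a 57 mm gap. Next I place it, then look at the canoe.

Run:
```python
from cell import bot
from h import *
place(bot,(447.8,312.5),0,14.5,up=150)
look(bot,'wrnd')
bot.goto((427,-310,160),R(-10)); look(bot,'wcan')
print(bot.current_time_s())
```

```text
hit True [447.3 312.2  19. ] F [-1.3  0.5  4.8]
gap 85.1 t 26.2167
28.5417
```

View pics/wrnd.png

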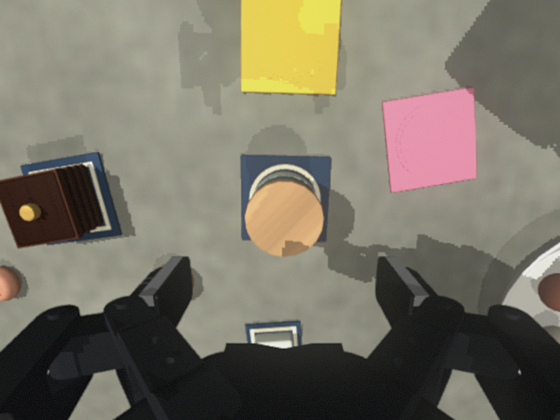

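View pics/wcan.png

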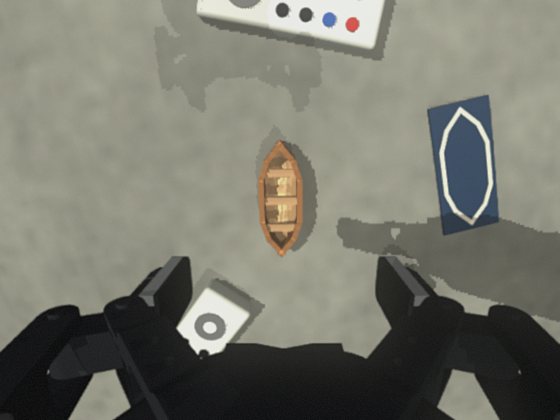

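The jar stands on the round mat at (284,205). The canoe is at (281,199) and its mat at (465,165); a larger remote lies at (213,315). I check clearance and pick the canoe.

Run:
```python
import pickle
from h import *
def win(m,x0,x1,y0,y1):
    o=np.zeros_like(m); o[y0:y1,x0:x1]=m[y0:y1,x0:x1]; return o
s=pickle.load(open('wrnd.pkl','rb')); H,S,V=hsvm(s)
rect(s,win((H>8)&(H<25)&(S>70)&(V>120),235,335,180,262),74,'lid')
rect(s,win((H>95)&(H<130)&(S>70),230,340,145,250),4,'round mat')
s=pickle.load(open('wcan.pkl','rb')); H,S,V=hsvm(s)
c,a=rect(s,cv2.morphologyEx(win((H>3)&(H<25)&(S>90)&(V>50),245,315,135,262).astype(np.uint8),cv2.MORPH_CLOSE,np.ones((7,7))),26,'canoe')
m,am=rect(s,win((S<60)&(V>170),425,500,96,235),4,'canoe line')
rect(s,win((H>95)&(H<130)&(S>60),420,505,90,240),4,'canoe mat')
print(onplane(s,[(207,280),(178,322)],24,s['T']))
```

```text
lid px [284. 218.] ctr [446.9 311.8] LxW [58. 58.] ang -0.1
round mat px [320. 169.] ctr [421.6 341.4] LxW [28. 24.] ang -1.6
canoe px [280. 199.] ctr [ 427.1 -313. ] LxW [109.  40.] ang -9.1
canoe line px [466. 162.] ctr [ 430.3 -127.3] LxW [118.  51.] ang 3.9
canoe mat px [466. 166.] ctr [ 430.8 -127.4] LxW [104.  40.] ang 3.9
[[ 494.66946297 -399.7016152    24.        ]
 [ 537.44035429 -442.20198387   24.        ]]
```

Run:
```python
from cell import bot
from h import *
pick(bot,(427.1,-313.0),-9.1,2)
look(bot,'wcan2')
place(bot,(430.5,-127.6),3.9,2)
look(bot,'wcan3')
bot.goto((430,-250,320),R(0))
import pickle
for n in ("top","side"):
    s=bot.snapshot(n); cv2.imwrite(f"pics/{n}1.png",s["color"][:,:,::-1]); pickle.dump(s,open(f"{n}1.pkl","wb"))
print(bot.current_time_s())
```

```text
at [ 427.7 -313.2    2.7] F [-0.6  0.   0.1]
gap 39.2 39.2 F [-0.7 -0.2 -0.6] t 31.6
hit True [ 430.1 -127.6    6.5] F [-0.5  1.2  6.5]
gap 85.7 t 35.3833
36.4333
```

View pics/wcan3.png

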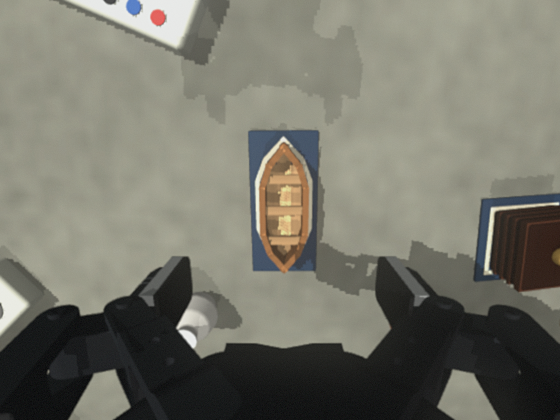

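View pics/side1.png

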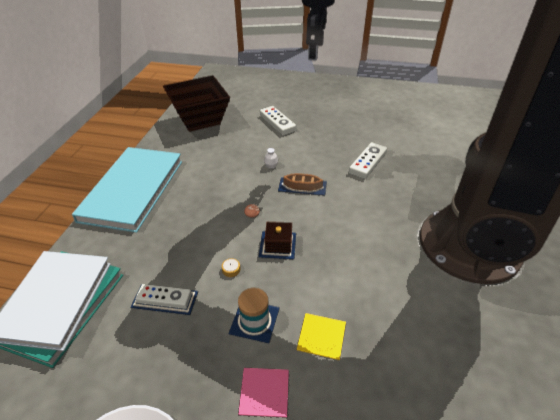

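Run:
```python
import pickle
from h import *
def win(m,x0,x1,y0,y1):
    o=np.zeros_like(m); o[y0:y1,x0:x1]=m[y0:y1,x0:x1]; return o
s=pickle.load(open('wcan3.pkl','rb')); H,S,V=hsvm(s)
rect(s,cv2.morphologyEx(win((H>3)&(H<25)&(S>90)&(V>50),220,340,100,262).astype(np.uint8),cv2.MORPH_CLOSE,np.ones((7,7))),30,'canoe')
```

```text
canoe px [284. 206.] ctr [ 424.5 -128. ] LxW [98. 40.] ang 3.9
```

The window clipped the canoe's lower end at row 262, so I re-measure it, and check the others from the top view.

Run:
```python
import pickle
from h import *
def win(m,x0,x1,y0,y1):
    o=np.zeros_like(m); o[y0:y1,x0:x1]=m[y0:y1,x0:x1]; return o
s=pickle.load(open('wcan3.pkl','rb')); H,S,V=hsvm(s)
rect(s,cv2.morphologyEx(win((H>3)&(H<25)&(S>90)&(V>50),220,340,100,278).astype(np.uint8),cv2.MORPH_CLOSE,np.ones((7,7))),30,'canoe')
for n in ('side0','side1'):
    s=pickle.load(open(n+'.pkl','rb')); H,S,V=hsvm(s)
    rect(s,win((H<14)&(S>80)&(V>90),240,265,200,222),11,n+' shell')
    rect(s,win((S<30)&(V>120),258,284,144,170),28,n+' vase')
s=pickle.load(open('top1.pkl','rb')); cv2.imwrite('pics/topcrop1.png',cv2.resize(s['color'][125:310,110:460,::-1],None,fx=2.28,fy=2.28,interpolation=cv2.INTER_CUBIC))
```

```text
canoe px [284. 208.] ctr [ 429.6 -127.7] LxW [108.  40.] ang 3.9
side0 shell px [251. 212.] ctr [538.7  11.1] LxW [43. 40.] ang 69.4
side0 vase px [270. 153.] ctr [ 543.3 -211.3] LxW [115.  76.] ang -77.5
side1 shell px [251. 210.] ctr [539.    9.2] LxW [45. 39.] ang -77.8
side1 vase px [271. 155.] ctr [ 542.3 -206.7] LxW [124.  76.] ang -77.5
```

View pics/topcrop1.png

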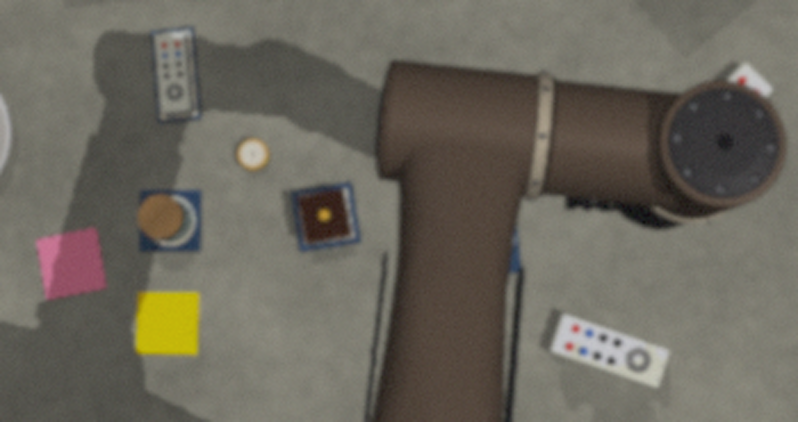

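All four things sit on their mats, at offsets of about 2 mm or less. The top crop shows the jar at (160,217), the remote at (176,74) and the box at (324,216), each in its outline. The shell and vase have not moved beyond measuring noise. Handing in.

```bash
python3 -c "
from cell import bot
print(bot.current_time_s(),bot.current_ft_force()); bot.finish_job()"
```

```text
36.4333 [-0.17697619 -0.69471341  0.97288933]
the job is handed in; nothing more can be done
```

I set the box, the smallest remote (buttons up), the jar and the canoe each on its slate-blue mat and let go. I then moved the arm clear and handed the job in at 36.4 s; no verdict is reported.

| Thing | Offset from outline centre | Angle to outline |
|---|---|---|
| Box | about 2 mm | about 0.1° |
| Remote | about 1 mm | about 1° |
| Jar | about 1 mm | does not matter |
| Canoe | about 1 mm | 0° |

- **Upright:** All four looked upright in the last pictures.
- **Bystanders:** In the side view before and after, the vase and shell had shifted by less than 5 mm, and both still stood. Their colour masks there were rough; for example, the vase's size came out wrong.
- **Checks that disagreed:** The box's offset above comes from its knob, because its top-face outline came out at 64 x 60 mm, about 2 mm off the knob. My first canoe check read about 5 mm off because my search window cut off one end; re-measured, it was about 1 mm. After the jar and the remote went down, colour checks of their mats gave only fragments, so I used the mat positions measured earlier.

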